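# Close the lead-seal canister and hold its lid for sealing

## Robot

A 6-joint arm with a two-finger parallel gripper is mounted at the origin on the work surface. World frame = base frame: x ahead of the robot, y to its left, z up, the work surface at z = 0. Lengths are in m, angles in rad, forces in N, time in s.
With the tool pointing down it reaches from about 0.3 to 0.875 m from the base axis. Payload 6.4 kg.
Tool frame: the origin (TCP) lies midway between the tips of the shut fingers; the grasp point (between the pads) lies 19 mm behind it; z points along the fingers, y is the direction in which the jaws open and shut (so a half turn about z gives the same grasp; the last joint's range is limited). The gripper opens to 88 mm and grips with 3 to 60 N. Pads are 18 mm wide; open, the fingers measure 123 mm over their backs; the gripper's body (75 mm by 187 mm) begins 45 mm behind the grasp point.
Start: joints at [1.007, 0.181, 1.607, -0, 1.354, -0.206], TCP at [0.201, 0.539, 0.239] pointing down, gripper open.
Joint ranges: [-2.99, 2.99], [-0.89, 2.07], [0.3, 2.58], [-1.14, 4.28], [0, 2.63], [-3.12, 3.12]. Speed limits (rad/s): [2.57, 2.57, 3.01, 3.14, 3.14, 3.14].

## Interface

Orientations are given as a unit quaternion [x, y, z, w].
In Python, from plant import r, eyes, finder gives the robot as it stands.
- The arm moves only by the shell command python3 -m crank 'ROWS' [FORCE]. ROWS is JSON, a list of rows, each a list of 7 numbers: the turn, a rotation vector about the tool's x, y, z in rad, then the shift along the tool's x, y, z in cm, then the closure, from 0 (fully open) to 1 (shut). A call has 1 to 8 rows; each row is the pose to reach, as a shift and turn from the pose measured when the call began, along the tool's axes at that moment; what a row does not reach only later rows make up. A row lasts 1/10 s, in which the tool goes at most 50 mm and 8.59 degrees, less where a joint would pass 70% of its speed; a pose out of reach is approached as far as the arm can. A call with a gripper value outside its range is refused whole. The fingers move at their own pace and stop on an object; FORCE is the grip in N (left out, the last holds). Time passes only in rows, so rows that repeat a pose let the fingers close. It gives the time, the measured TCP pose, the force and the opening at its end, in the units of the state.
- r.state(): the state, without advancing time (a new reading comes with each control period).
- eyes.camera(name): name is "scene" or "top" or "wrist"; returns the picture (420x560x3 uint8, red, green, blue); there is no depth.
- eyes.get_calibration(name): a dict with "mtx" (3x3 intrinsics, pixels), "dist_coeffs" ([k1, k2, p1, p2, k3] as OpenCV has them; the pictures are not rectified), "rvec" (rotation vector, rad) and "tvec" (3), from world to camera coordinates, as OpenCV has them; the wrist camera has in their place "T_tool_cam" (4x4, takes a point from camera to tool coordinates, whose origin is the TCP and whose axes are the flange's). Camera axes: x right, y down, z forward; pixel columns grow to the right and rows downward; lengths in m; the calibration is good to about 2 mm. A picture is of the moment at which its call begins: read the wrist's pose just before it. get_calibration takes no time and is no camera call.
- r.finish_job(): hands the job in, once; it reports no verdict.
Trained networks look in the newest picture that a camera, given by its name, has taken for a name from the list of things; names that differ only in an ending like _2 or _b are one class to them, and where a whole thing is asked for, a point or a joint stands for the part that bears it (a point fixed in the world has none). Each returns a list of dicts, best first, with "confidence" (0 to 1); they miss things now and then, are a little off and sometimes report something else, mostly with a low value. They report only what shows in the picture. A call takes as long as a camera call. They do not tell look-alikes from the thing itself.
- finder.boxes_of(name, camera): "box" ([centre column, centre row, width, height] in pixels, round what is visible of it).
- finder.outline_of(name, camera): "region" (420x560 bool, what is visible of it) and "box" ([centre column, centre row, width, height] in pixels, round what is visible of it).
The state is a dict: "time": time; "qpos": joint angles; "qd": joint speeds; "joint_efforts": joint torques, N m; "ee_pos": TCP position; "ee_rot": TCP orientation; "force": force on the tool from outside, world axes, zero at the start; "ft_torque": the same for the moment, N m; "gripper_width": finger opening in m.
Only numpy, scipy, OpenCV 4.12 (cv2) and the standard library are available. Lean on these libraries where they do the work, as an engineer would, in place of code of your own. Each camera call takes 0.05 s, during which the arm holds its last target.

## Task

Stand the small cup-shaped plastic seal cap upright on the desk halfway between the canister and the round steel anvil, in line with both, and let go of it: that is where I will reach for it. Then screw the canister's knurled lid down (clockwise) until it bottoms out, back it off a quarter turn so that its wire hole lies over the hole in the canister's ear, and finish with the lid still gripped in your fingers at that setting, so that I can pass the seal wire. Leave everything else on the desk where it is.

Things in the scene. Friction and masses are not known exactly. Their poses are not given: they have to be found in the camera images.
- seal_cap_center (a point): Centre, 14 mm above the desk, of the loose seal cap: a small plastic cup standing mouth down, 34 mm across, straight sides to 22 mm, then tapering to a flat top at 28 mm, with a 7 mm high wire eyelet on top; about 20 g. z axis up when it stands upright. It starts on the open desk, at one of three places that it, the switch knob and the ink stamp share out.
- seal_cap: The same seal cap; origin at the centre of its underside.
- canister: Squat round steel canister of lead seals, fixed in a holder screwed to the desk. Origin on its axis at desk height, z up; its x axis points horizontally along its sealing ear, towards the anvil. Holder 112 mm across and 20 mm high, canister 95 mm across, shoulder at 85 mm; ear with a 9 mm wire hole 44 mm from the axis at 88 mm height, reaching out to 54 mm.
- can_ear (a point): Wire hole in the canister's own fixed ear, 44 mm from the canister's axis.
- anvil: Sealing anvil screwed to the desk: round steel post 36 mm across, 38 mm high, on a flat 84 (x) x 60 (y) x 8 mm foot. Origin on the post's axis at desk height, 260 to 290 mm from the canister's axis, straight out along the canister's ear (canister's x axis).
- lid (a joint): Turn of the threaded lid on the canister, rad: 0 when it has bottomed out (a hard stop), growing as it is unscrewed (counter-clockwise from above). Starts caught on its thread between 2.4 and 3.9; cannot come off (stop at 4.4). It turns with a steady friction of about 0.12 N m and stays where it is left. One turn raises it 4 mm. At 1.571, a quarter turn back, the lid's ear lies over the canister's ear.
- lid_grip (a point): Point on the axis of the lid's knurled grip, at the height to grip it from above. The grip is a plain upright cylinder 48 mm across: it begins 22 mm below this point, on top of the lid's 68 mm wide flange, and ends 9 mm above it. About 119 mm above the desk when bottomed out.
- lid_ear (a point): Wire hole in the lid's ear, which sticks out from the flange at flange height (below the grip) and turns with the lid; 44 mm from the axis.
- switch_knob: Bystander: round bakelite switch knob, 42 mm across, 28 mm high, with a straight 40 x 10 mm bar grip across its top. Origin at the centre of its underside.
- ink_stamp: Bystander: wooden hand stamp, 46 x 26 mm foot, 64 mm high with a turned handle. Origin at the centre of its underside.
- punch: Bystander: steel punch with knurled grip, lying on the desk, 112 mm long along its x, 14 mm thick. Origin under its middle.
- seal_tray: Bystander: shallow open steel tray of round lead seals, 120 (x) x 85 (y) x 22 mm. Origin at the centre of its underside.
- sealing_pliers: Bystander: sealing pliers lying flat, 160 mm long along x (jaws to +x), 63 mm over the handles, 18 mm thick. Origin near the middle of its underside.
- tea_glass: Bystander: open tea glass, 60 mm across the rim, 85 mm high, standing. Origin at the centre of its underside.
Mind the look-alikes: they are no part of the job. Several things look just like the seal_cap: the one meant starts nearest to the robot's base.

How it is judged:
By the outcome, as a careful person would: the job done as asked, in the order asked, and still so for the second after the job is handed in, while the arm keeps its last pose, push and grip.
It also fails if it takes over 72 s, if anything falls off the work surface, if the arm or the gripper's body presses on something with over 40 N, if the wrist force passes 120 N, or if a joint passes its speed limit or range.

## Working session

There is one attempt and no reset: what is moved stays moved. The work goes in short steps, Python scripts to look and compute and a shell command to move; the robot and the scene stay as the last step left them, time stands still between calls to the robot, and variables do not carry over. Pictures are saved under pics/ and viewed, and the job is handed in when it is done.

```bash
ls; mkdir -p pics; python3 - <<'E'
from plant import r, eyes, finder
import cv2
s=r.state(); print({k:(v if isinstance(v,(int,float)) else [round(float(x),4) for x in v]) for k,v in s.items()})
for n in ["scene","top","wrist"]:
    im=eyes.camera(n); cv2.imwrite(f"pics/{n}0.png",im[:,:,::-1]); print(n,eyes.get_calibration(n))
print(r.state()["time"])
E
```

```text
pics
{'time': 0.0, 'qpos': [1.0067, 0.1815, 1.608, -0.0, 1.3538, -0.2063], 'qd': [0.0019, 0.0006, -0.0003, -0.0012, 0.0, 0.0001], 'joint_efforts': [-0.0025, -43.3854, -34.1854, 0.0702, 0.0385, -0.0001], 'ee_pos': [0.2011, 0.5381, 0.2379], 'ee_rot': [0.1779, 0.984, -0.0008, -0.0003], 'force': [-0.8481, -0.353, 0.6207], 'ft_torque': [-0.0001, -0.0701, 0.0255], 'gripper_width': 0.08829430707566603}
scene {'mtx': array([[389.77064049,   0.        , 277.98388281],
       [  0.        , 389.77064049, 208.41776631],
       [  0.        ,   0.        ,   1.        ]]), 'dist_coeffs': array([-0.01525826,  0.        ,  0.        ,  0.        ,  0.        ]), 'rvec': array([ 1.79593594,  1.40873761, -0.74890287]), 'tvec': array([-0.12136356, -0.23402476,  1.49298333])}
top {'mtx': array([[387.40417781,   0.        , 277.76414158],
       [  0.        , 387.40417781, 214.67181844],
       [  0.        ,   0.        ,   1.        ]]), 'dist_coeffs': array([0.03579162, 0.        , 0.        , 0.        , 0.        ]), 'rvec': array([ 2.1135298 , -2.13880998,  0.17275906]), 'tvec': array([-0.00904042,  0.60568274,  0.90622262])}
wrist {'mtx': array([[350.18653056,   0.        , 286.11850738],
       [  0.        , 350.18653056, 213.7400367 ],
       [  0.        ,   0.        ,   1.        ]]), 'dist_coeffs': array([0.00268061, 0.        , 0.        , 0.        , 0.        ]), 'T_tool_cam': array([[ 3.14210607e-04, -9.48812145e-01, -3.15840806e-01,
         8.29073449e-02],
       [ 9.99999863e-01,  1.65744549e-04,  4.96927946e-04,
         3.26027954e-04],
       [-4.19142378e-04, -3.15840919e-01,  9.48812067e-01,
        -1.45056907e-01],
       [ 0.00000000e+00,  0.00000000e+00,  0.00000000e+00,
         1.00000000e+00]])}
0.15
```

View pics/top0.png

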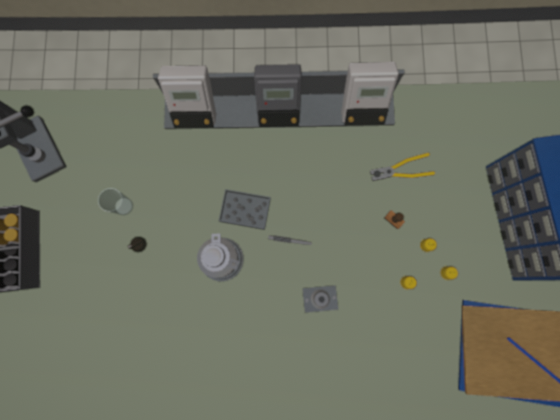

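View pics/scene0.png

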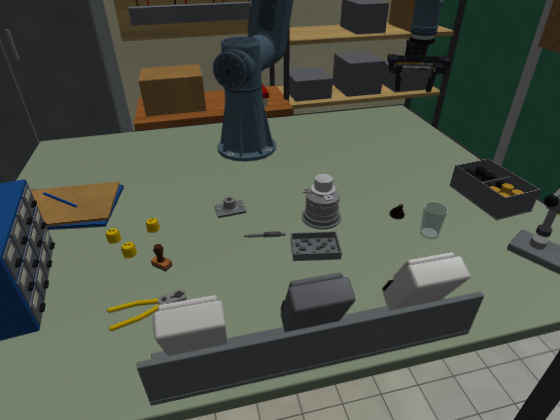

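View pics/wrist0.png

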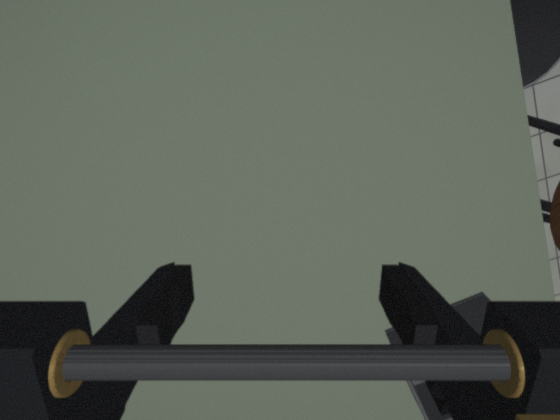

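```bash
cat > h.py <<'E'
import numpy as np, cv2
from scipy.spatial.transform import Rotation as R
from plant import r, eyes, finder
C={n:eyes.get_calibration(n) for n in("scene","top","wrist")}
def cam(n,st=None):
    c=C[n]
    if n!="wrist":
        Rm=R.from_rotvec(c["rvec"]).as_matrix(); return Rm, np.array(c["tvec"]).ravel()
    st=st or r.state()
    T=np.eye(4);T[:3,:3]=R.from_quat(st["ee_rot"]).as_matrix();T[:3,3]=st["ee_pos"]
    W=np.linalg.inv(T@c["T_tool_cam"]); return W[:3,:3],W[:3,3]
def pix2z(n,uv,z,st=None):
    Rm,t=cam(n,st);c=C[n]
    p=cv2.undistortPoints(np.array([[uv]],float),c["mtx"],c["dist_coeffs"])[0,0]
    d=Rm.T@np.array([p[0],p[1],1]);o=-Rm.T@t
    return o+d*(z-o[2])/d[2]
def proj(n,P,st=None):
    Rm,t=cam(n,st);c=C[n]
    return cv2.projectPoints(np.atleast_2d(np.array(P,float)),cv2.Rodrigues(Rm)[0],t,c["mtx"],c["dist_coeffs"])[0][:,0]
E
python3 - <<'E'
from h import *
np.set_printoptions(precision=4,suppress=True)
for n,z in [((429,244),.028),((450,272),.028),((410,282),.028),((320,299),.038),((220,258),.085),((214,257),.13),((216,239),.09),((397,218),.03),((138,244),.02)]:
    print(n,pix2z("top",n,z))
im=eyes.camera("top")
cv2.imwrite("pics/c1.png",cv2.resize(im[180:330,180:480],(800,400),interpolation=cv2.INTER_CUBIC)[:,:,::-1])
cv2.imwrite("pics/c2.png",cv2.resize(im[220:300,180:260],(600,600),interpolation=cv2.INTER_CUBIC)[:,:,::-1])
im=eyes.camera("scene")
cv2.imwrite("pics/c3.png",cv2.resize(im[160:260,200:360],(800,500),interpolation=cv2.INTER_CUBIC)[:,:,::-1])
for nm in ["seal_cap","anvil"]:
    eyes.camera("top")
    for b in finder.outline_of(nm,"top"):
        m=b["region"]; ys,xs=np.nonzero(m); print(nm,b["confidence"],b["box"],xs.mean(),ys.mean(),len(xs))
E
```

```text
(429, 244) [ 0.5311 -0.3903  0.028 ]
(450, 272) [ 0.4622 -0.4353  0.028 ]
(410, 282) [ 0.4387 -0.3371  0.028 ]
(320, 299) [ 0.4002 -0.1157  0.038 ]
(220, 258) [0.4985 0.12   0.085 ]
(214, 257) [0.498  0.1262 0.13  ]
(216, 239) [0.5428 0.1293 0.09  ]
(397, 218) [ 0.5971 -0.3154  0.03  ]
(138, 244) [0.5406 0.3377 0.02  ]
seal_cap 0.74 [428.9, 244.8, 16.3, 15.8] 428.10552763819095 243.94472361809045 199
seal_cap 0.7 [448.3, 273.9, 23.8, 12.4] 448.85714285714283 272.6256157635468 203
seal_cap 0.48 [409.5, 282.1, 12.7, 15.7] 407.9162561576355 282.30049261083747 203
anvil 0.78 [316.8, 299.1, 38.8, 28.3] 319.0398505603985 298.06849315068496 803
```

View pics.

View pics/c1.png

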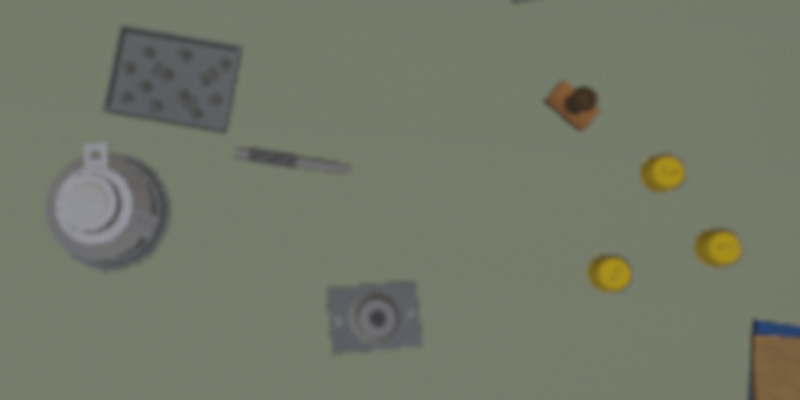

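View pics/c2.png

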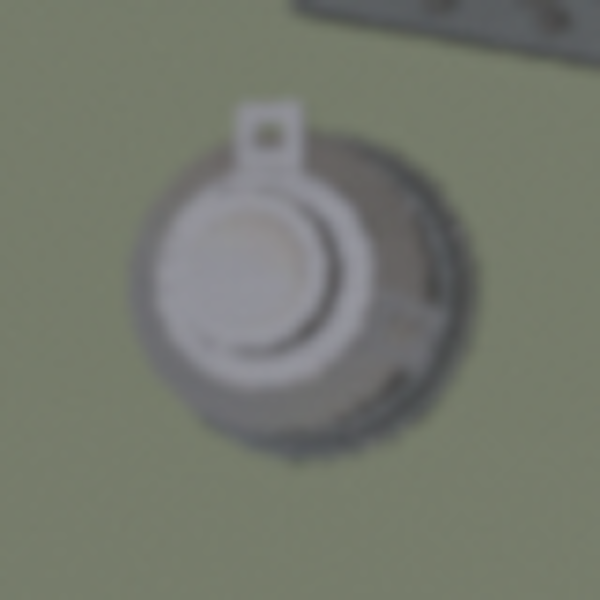

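View pics/c3.png

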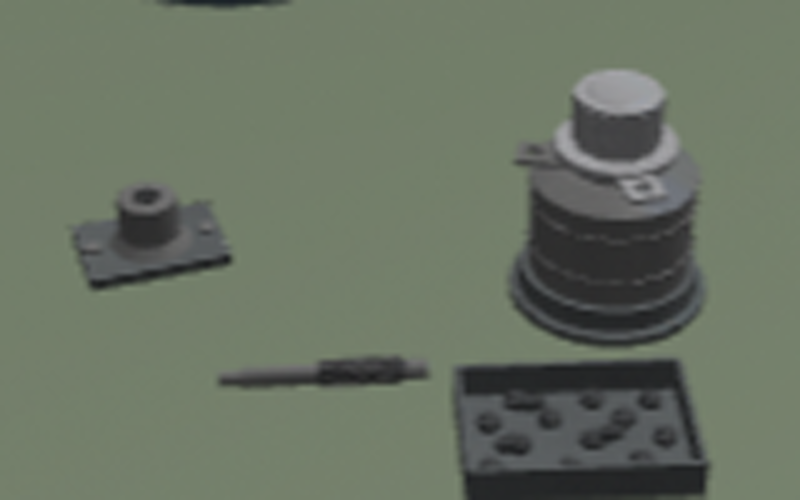

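```bash
cat > ov.py <<'E'
from h import *
def circ(cx,cy,rad,z,n=60):
    a=np.linspace(0,2*np.pi,n); return np.c_[cx+rad*np.cos(a),cy+rad*np.sin(a),np.full(n,z)]
def draw(n,im,curves,crop,S,out,st=None):
    x0,y0,x1,y1=crop
    o=cv2.resize(im[y0:y1,x0:x1],None,fx=S,fy=S,interpolation=cv2.INTER_CUBIC)[:,:,::-1].copy()
    for P in curves:
        p=(proj(n,P,st)-[x0,y0]+.5)*S
        cv2.polylines(o,[np.round(p).astype(int)],False,(0,0,255),1)
    cv2.imwrite(out,o)
E
python3 - <<'E'
from ov import *
can=(.497,.125); anv=(.4002,-.1157); cap=(.4387,-.3371)
cu=[circ(*can,.056,0),circ(*can,.0475,.085),circ(*can,.024,.130),circ(*anv,.018,.038),circ(*cap,.017,0),circ(*cap,.017,.022)]
im=eyes.camera("top")
draw("top",im,cu,(180,220,280,300),8,"pics/o1.png")
draw("top",im,cu,(295,260,425,320),6,"pics/o2.png")
im=eyes.camera("scene")
draw("scene",im,cu,(200,165,360,235),5,"pics/o3.png")
draw("scene",im,cu,(100,190,260,260),5,"pics/o4.png")
E
```

```text
(no output)
```

View pics/o1.png

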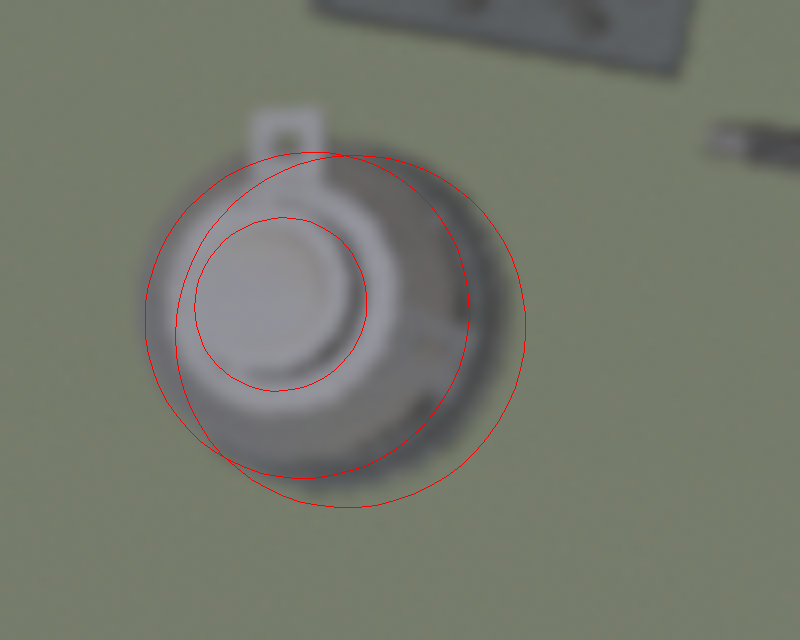

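View pics/o2.png

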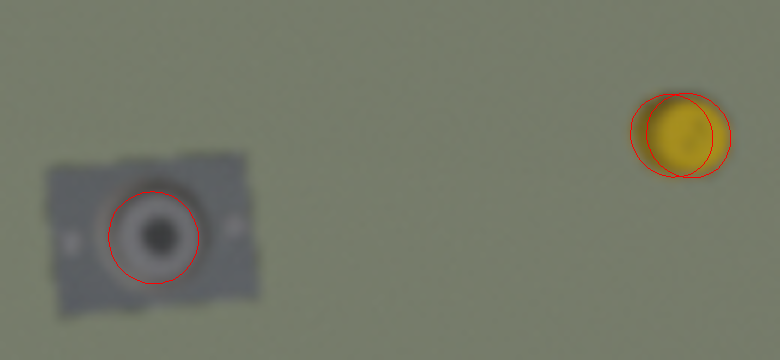

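View pics/o3.png

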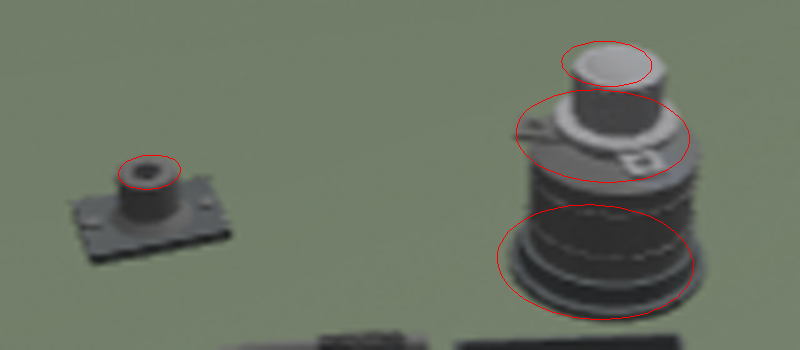

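View pics/o4.png

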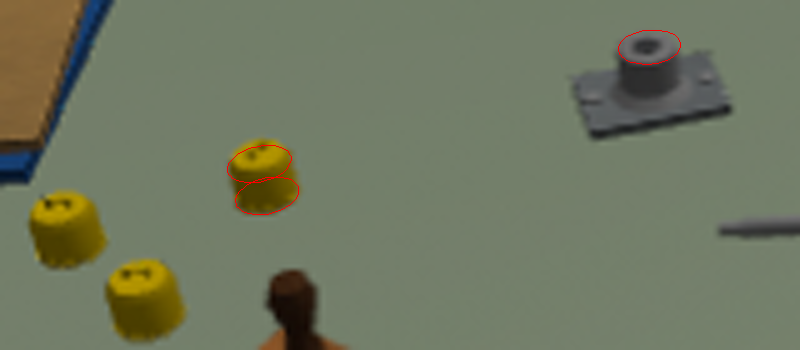

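```bash
python3 -m crank '[[0,0,0,-41.9,-41,0,0],[0,0,0,-41.9,-41,0,0],[0,0,0,-41.9,-41,0,0],[0,0,0,-41.9,-41,0,0],[0,0,0,-41.9,-41,0,0],[0,0,0,-41.9,-41,0,0],[0,0,0,-41.9,-41,0,0],[0,0,0,-41.9,-41,0,0]]'
```

```text
time: 1.35
ee_pos: [0.3717, 0.1747, 0.2392]
ee_rot: [0.178, 0.984, 0.0, 0.001]
force: [1.2, 0.8, 0.5]
gripper_width: 0.0882
```

```bash
python3 -m crank '[[0,0,0,-13.2,-13,-3,0],[0,0,0,-13.2,-13,-3,0],[0,0,0,-13.2,-13,-3,0],[0,0,0,-13.2,-13,-3,0],[0,0,0,-13.2,-13,-3,0],[0,0,0,-13.2,-13,-3,0]]'
python3 - <<'E'
from ov import *
st=r.state(); im=eyes.camera("wrist")
can=(.501,.130); anv=(.401,-.116)
cu=[circ(*can,.056,0),circ(*can,.024,.130),circ(*can,.034,.099),circ(*anv,.018,.038),circ(*anv,.018,.008),circ(.451,.007,.017,0)]
draw("wrist",im,cu,(0,0,560,420),1.4,"pics/w1.png",st); print(st["ee_pos"],st["ee_rot"])
E
```

```text
time: 1.95
ee_pos: [0.4498, 0.0061, 0.2691]
ee_rot: [0.179, 0.984, 0.0, 0.0]
force: [-0.3, 1.0, -0.3]
gripper_width: 0.0883
[0.4497967  0.00611932 0.26912484] [1.78948224e-01 9.83858280e-01 4.72452793e-04 4.41846036e-04]
```

View pics/w1.png

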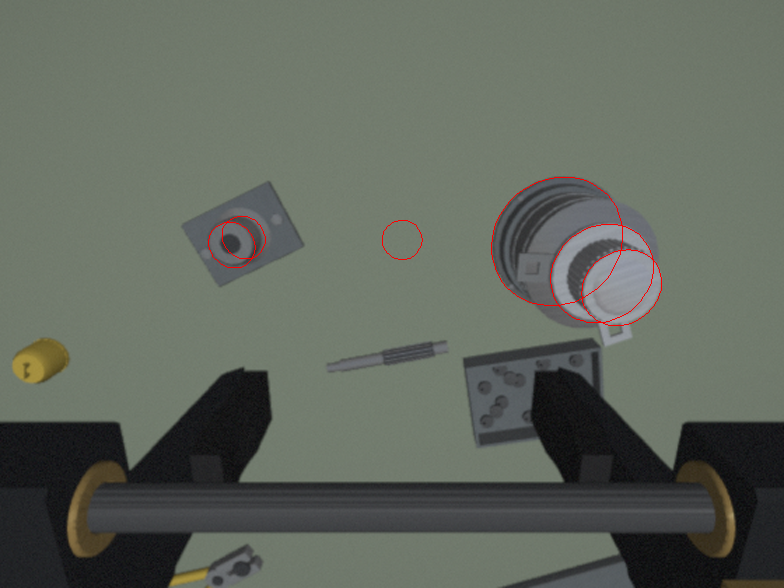

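```bash
python3 - <<'E'
from ov import *
st=r.state(); im=eyes.camera("wrist")
can=(.501,.130); anv=(.401,-.116)
cv2.imwrite("pics/w2.png",cv2.resize(im[120:260,330:490],None,fx=5,fy=5,interpolation=cv2.INTER_CUBIC)[:480*2,:,::-1][:600])
for uv,z in (((532,267),.088),((614,332),.094),((617,290),.130),((234,245),.038)):
    p=pix2z("wrist",np.array(uv)/1.4-.3,z,st); d=p[:2]-can; print(p,np.hypot(*d),np.degrees(np.arctan2(d[1],d[0])))
E
```

```text
[0.48305276 0.09108693 0.088     ] 0.0428524277373543 -114.7597900250883
[0.54679047 0.13131156 0.094     ] 0.04580924693143334 1.6406591721616952
[0.500692  0.1284047 0.13     ] 0.001624756939279986 -100.92767304803438
[ 0.40167855 -0.11312735  0.038     ] 0.2626321760200762 -112.22080684766463
```

View pics/w2.png

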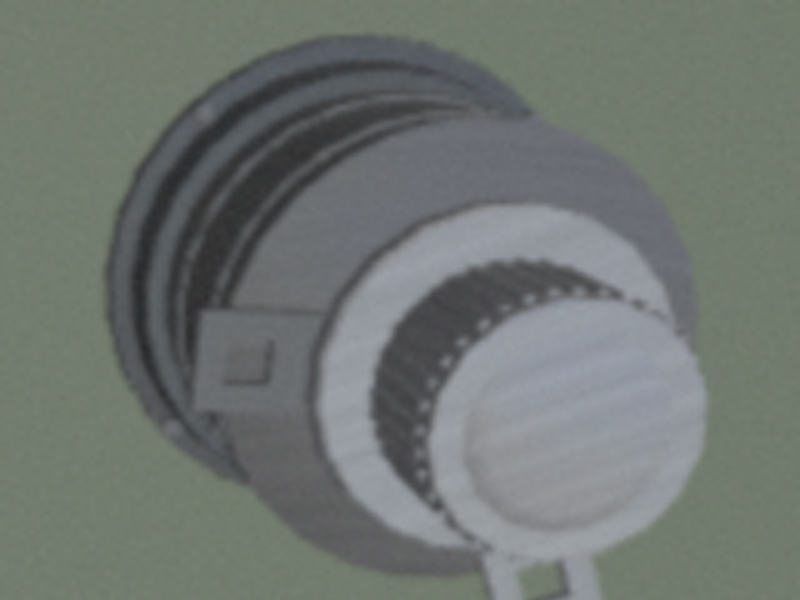

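```bash
python3 -m crank '[[0,0,0.15,-2,-4.5,0,0],[0,0,0.3,-4,-9,-0,0],[0,0,0.45,-11,-32.5,14,0],[0,0,0.6,-11,-32.5,14,0],[0,0,0.75,-11,-32.5,14,0],[0,0,0.9,-11,-32.5,14,0],[0,0,1.04,-11,-32.5,14,0],[0,0,1.04,-11,-32.5,14,0]]'
python3 -m crank '[[0,0,0,0,0,0,0]]'
python3 - <<'E'
from ov import *
st=r.state(); im=eyes.camera("wrist")
cap=(.439,-.337)
cu=[circ(*cap,.017,0),circ(*cap,.017,.022)]
draw("wrist",im,cu,(0,0,560,420),1.4,"pics/w3.png",st); print(st["ee_pos"],st["ee_rot"])
E
```

```text
time: 2.85
ee_pos: [0.4385, -0.3356, 0.1266]
ee_rot: [0.644, 0.765, 0.001, -0.001]
force: [0.3, 0.8, -0.2]
gripper_width: 0.0879
time: 2.95
ee_pos: [0.4375, -0.336, 0.1241]
ee_rot: [0.645, 0.765, 0.001, -0.003]
force: [0.7, -0.7, -0.0]
gripper_width: 0.0886
[ 0.43753403 -0.33599505  0.12411226] [ 6.44586214e-01  7.64526815e-01  6.72655779e-04 -2.62853137e-03]
```

View pics/w3.png

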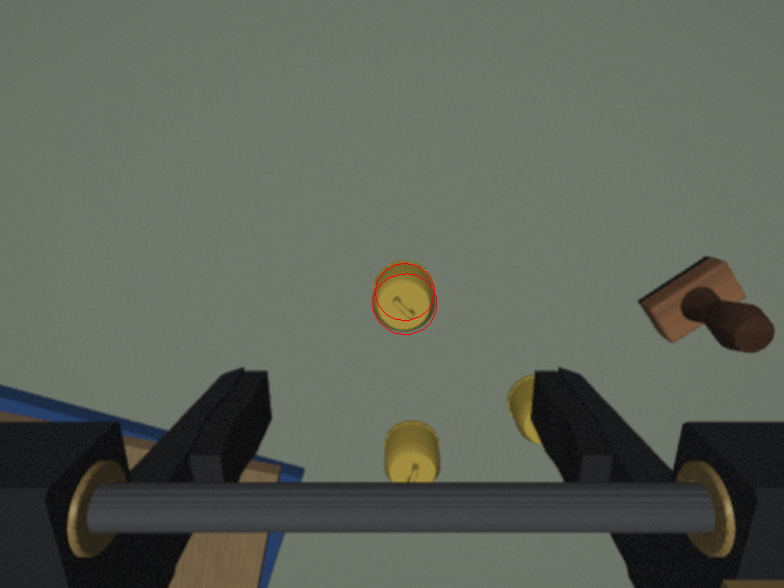

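```bash
python3 -m crank '[[0,0,0,0,0,4.5,0],[0,0,0,0,0,9,0],[0,0,0,0,0,11.5,0],[0,0,0,0,0,11.9,0],[0,0,0,0,0,11.9,0]]' 12
```

```text
time: 3.5
ee_pos: [0.4383, -0.3324, 0.0064]
ee_rot: [0.643, 0.765, 0.001, -0.003]
force: [0.7, 0.1, 0.8]
gripper_width: 0.0884
```

```bash
python3 -m crank '[[0,0,0,-0.35,0,0.1,0],[0,0,0,-0.35,0,0.1,0],[0,0,0,-0.35,0,0.1,1],[0,0,0,-0.35,0,0.1,1],[0,0,0,-0.35,0,0.1,1],[0,0,0,-0.35,0,0.1,1],[0,0,0,-0.35,0,0.1,1],[0,0,0,-0.35,0,0.1,1]]' 12; python3 -m crank '[[0,0,0,0,0,0,1],[0,0,0,0,0,0,1],[0,0,0,0,0,0,1]]'
```

```text
time: 4.3
ee_pos: [0.4388, -0.3358, 0.0053]
ee_rot: [0.643, 0.765, 0.001, -0.003]
force: [-0.4, -0.1, -0.7]
gripper_width: 0.0423
time: 4.6
ee_pos: [0.4387, -0.3357, 0.0052]
ee_rot: [0.643, 0.765, 0.001, -0.003]
force: [0.1, -0.1, 0.1]
gripper_width: 0.0332
```

```bash
python3 -m crank '[[0,0,0,0,0,-4,1],[0,0,0,0,0,-8,1],[0,0,0.08,4.5,1,-10,1],[0,0,0.16,9,2,-10,1],[0,0,0.26,13.5,3,-10,1],[0,0,0.36,18,4,-10,1],[0,0,0.46,22.5,4.8,-10,1],[0,0,0.56,27,5.7,-10,1]]'; python3 -m crank '[[0,0,0,0,0,0,1]]';python3 - <<'E'
from ov import *
st=r.state(); R_=R.from_quat(st["ee_rot"]).as_matrix(); print(R_, np.degrees(np.arctan2(R_[1,0],R_[0,0])))
print("delta cm",100*R_.T@(np.array([.451,.007,.007])-st["ee_pos"]))
E
```

```text
time: 5.4
ee_pos: [0.4486, -0.0588, 0.107]
ee_rot: [0.831, 0.556, 0.0, -0.003]
force: [0.6, -0.5, 0.2]
gripper_width: 0.0335
time: 5.5
ee_pos: [0.4476, -0.0542, 0.1067]
ee_rot: [0.831, 0.557, 0.0, -0.004]
force: [-0.2, -0.5, -1.2]
gripper_width: 0.0335
[[ 0.37981493  0.92505404 -0.00395614]
 [ 0.92504753 -0.37978099  0.00731206]
 [ 0.00526158 -0.00643684 -0.99996544]] 67.67745504475941
delta cm [ 5.73953963 -1.94150188 10.00828412]
```

```bash
python3 -m crank '[[-0.006,-0.005,0,3,-1,1,1],[-0.006,-0.005,0,5.7,-1.9,3,1],[-0.006,-0.005,0,5.7,-1.9,6,1],[-0.006,-0.005,0,5.7,-1.9,8,1],[-0.006,-0.005,0,5.7,-1.9,8,1],[-0.006,-0.005,0,5.7,-1.9,8,1]]';python3 - <<'E'
from ov import *
st=r.state(); R_=R.from_quat(st["ee_rot"]).as_matrix(); print(R_[:,2], st["ee_pos"],np.degrees(np.arctan2(R_[1,0],R_[0,0])))
print("delta cm",100*R_.T@(np.array([.451,.007,.0055])-st["ee_pos"]))
im=eyes.camera("wrist")
draw("wrist",im,[],(0,0,560,420),1.4,"pics/w4.png",st)
E
```

```text
time: 6.1
ee_pos: [0.4514, 0.0058, 0.0272]
ee_rot: [0.831, 0.557, -0.0, -0.0]
force: [-0.1, 0.4, 0.4]
gripper_width: 0.0337
[-8.63095726e-04  4.34601662e-04 -9.99999533e-01] [0.45144434 0.005755   0.02724641] 67.67754435488659
delta cm [ 0.09813211 -0.08629652  2.17473287]
```

View pics/w4.png

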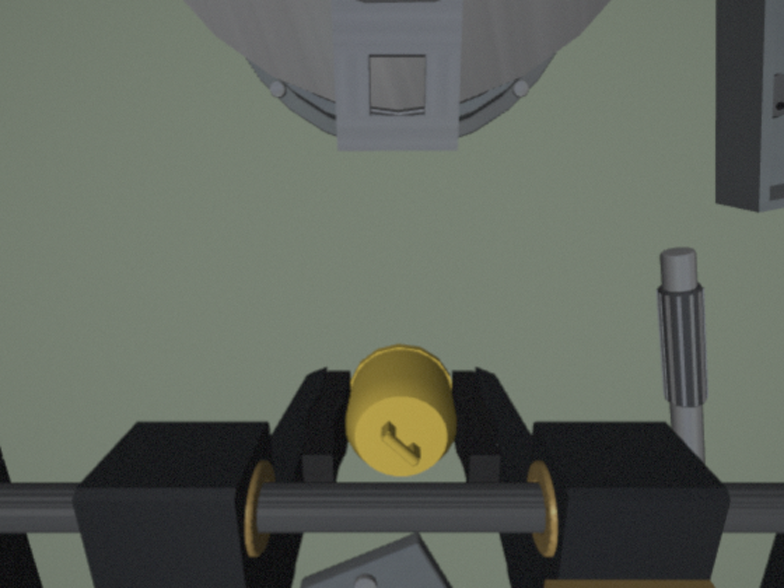

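```bash
python3 -m crank '[[0,0,0,0.1,-0.1,1,1],[0,0,0,0.1,-0.1,1.9,1],[0,0,0,0.1,-0.1,2.15,1],[0,0,0,0.1,-0.1,2.15,1],[0,0,0,0.1,-0.1,2.15,1]]'
```

```text
time: 6.65
ee_pos: [0.4516, 0.0069, 0.0064]
ee_rot: [0.831, 0.557, 0.0, 0.0]
force: [0.4, 0.0, 0.5]
gripper_width: 0.0331
```

```bash
python3 -m crank '[[0,0,0,0,0,0.1,1],[0,0,0,0,0,0.1,1],[0,0,0,0,0,0.1,0.35],[0,0,0,0,0,0.1,0.35],[0,0,0,0,0,0.1,0.35],[0,0,0,0,0,0.1,0.35],[0,0,0,0,0,0,0.35]]'
```

```text
time: 7.35
ee_pos: [0.4515, 0.0069, 0.0063]
ee_rot: [0.831, 0.557, 0.0, 0.0]
force: [0.3, -0.9, -0.6]
gripper_width: 0.0573
```

```bash
python3 -m crank '[[0,0,0,0,0,-3,0.35],[0,0,0,0,0,-7,0.3],[0,0,0,0,0,-12,0],[0,0,0,0,0,-17,0],[0,0,0,0,0,-20,0],[0,0,0,0,0,-20,0],[0,0,0,0,0,-20,0]]';python3 - <<'E'
from ov import *
st=r.state(); im=eyes.camera("wrist"); print(st["ee_pos"],st["qpos"])
can=(.501,.130); mid=(.451,.007)
cu=[circ(*can,.024,.130),circ(*can,.034,.099),circ(*mid,.017,0),circ(*mid,.017,.022)]
draw("wrist",im,cu,(0,0,560,420),1.4,"pics/w5.png",st)
E
```

```text
time: 8.05
ee_pos: [0.4515, 0.0069, 0.2066]
ee_rot: [0.831, 0.557, 0.001, 0.001]
force: [0.0, 0.2, -0.6]
gripper_width: 0.0883
[0.45153487 0.00687546 0.20661294] [-2.48846069e-01 -7.20385209e-02  1.93994280e+00  2.36099792e-04
  1.27193744e+00  1.40869683e-01]
```

View pics/w5.png

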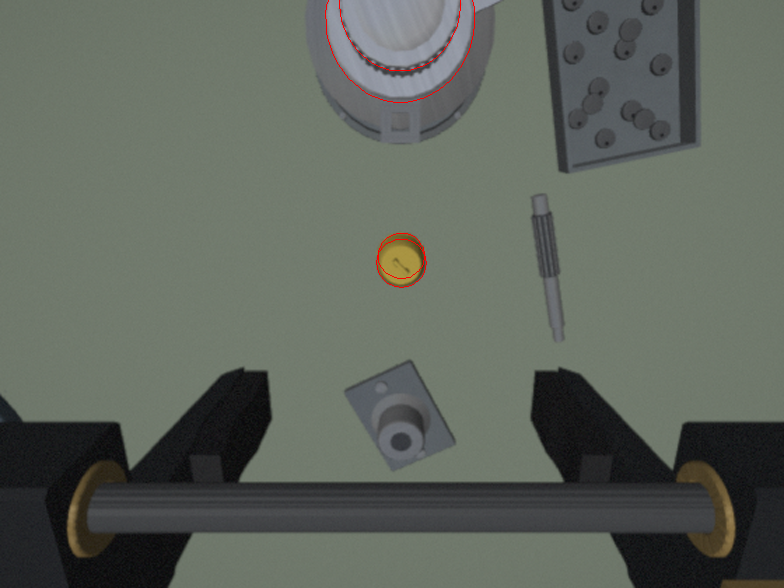

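```bash
python3 -m crank '[[0,0,-0.14,3,0,0,0],[0,0,-0.28,7,0,0,0],[0,0,-0.42,10,0,0,0],[0,0,-0.56,13.2,0,0,0],[0,0,-0.7,13.2,0,0,0],[0,0,-0.84,13.2,0,0,0],[0,0,-0.98,13.2,0,0,0],[0,0,-1.12,13.2,0,0,0]]' 50; python3 -m crank '[[0,0,-0.14,0,0,0,0],[0,0,-0.28,0,0,0,0],[0,0,-0.42,0,0,0,0],[0,0,-0.56,0,0,0,0],[0,0,-0.7,0,0,0,0],[0,0,-0.84,0,0,0,0],[0,0,-0.89,0,0,0,0],[0,0,-0.89,0,0,0,0]]'
python3 - <<'E'
from ov import *
st=r.state(); im=eyes.camera("wrist"); print(st["qpos"])
R_=R.from_quat(st["ee_rot"]).as_matrix(); print(R_[:,2], st["ee_pos"],np.degrees(np.arctan2(R_[1,0],R_[0,0])))
can=(.501,.130)
print("delta cm",100*R_.T@(np.array([.501,.130,.104])-st["ee_pos"]))
cu=[circ(*can,.024,.130),circ(*can,.034,.099),circ(*can,.056,.0)]
draw("wrist",im,cu,(0,0,560,420),1.4,"pics/w6.png",st)
E
```

```text
time: 8.9
ee_pos: [0.4994, 0.1292, 0.2026]
ee_rot: [0.405, 0.914, -0.001, -0.003]
force: [-0.4, 0.5, 0.4]
gripper_width: 0.0882
time: 9.7
ee_pos: [0.498, 0.1292, 0.2001]
ee_rot: [-0.028, 1.0, 0.0, -0.005]
force: [-0.7, 0.4, -0.1]
gripper_width: 0.0881
[ 2.24277659e-02  9.14544263e-02  1.78893349e+00  5.06639146e-04
  1.27155054e+00 -1.60409001e+00]
[-1.03538347e-02  2.51993089e-04 -9.99946366e-01] [0.49801644 0.12915173 0.20012374] -176.8158527438846
delta cm [-0.40182766  0.06017989  9.60879085]
```

View pics/w6.png

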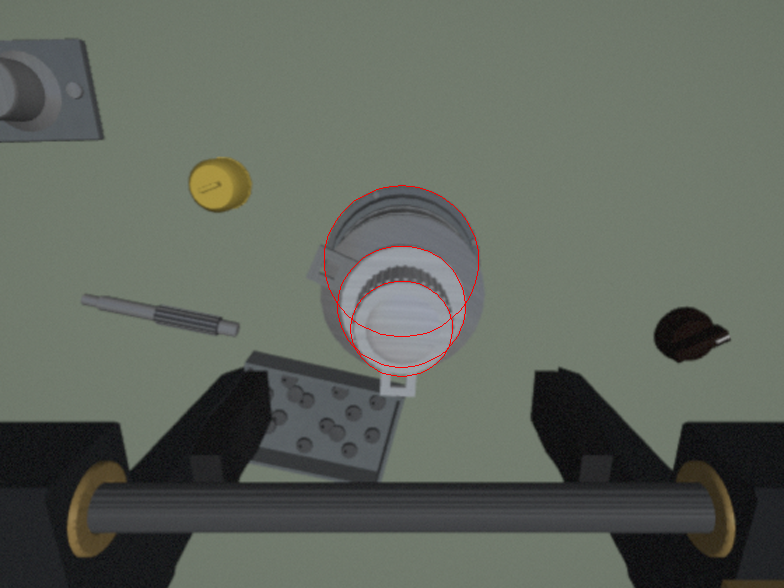

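```bash
python3 -m crank '[[0,-0.01,0,-0.4,0.05,0,0],[0,-0.01,0,-0.4,0.05,3,0],[0,-0.01,0,-0.4,0.05,6,0],[0,-0.01,0,-0.4,0.05,8,0],[0,-0.01,0,-0.4,0.05,9,0],[0,-0.01,0,-0.4,0.05,9.4,0],[0,-0.01,0,-0.4,0.05,9.4,0]]' 50
python3 - <<'E'
from h import *
st=r.state()
R_=R.from_quat(st["ee_rot"]).as_matrix(); print(R_[:,2], st["ee_pos"],np.degrees(np.arctan2(R_[1,0],R_[0,0])))
print("delta cm",100*R_.T@(np.array([.501,.130,.104])-st["ee_pos"]))
E
```

```text
time: 10.45
ee_pos: [0.5014, 0.1299, 0.1064]
ee_rot: [-0.027, 1.0, 0.0, 0.0]
force: [0.6, -0.3, 1.1]
gripper_width: 0.0879
[ 6.18572698e-06  7.96092669e-04 -9.99999683e-01] [0.50136105 0.12992841 0.10636313] -176.926358153413
delta cm [0.03568043 0.00889718 0.23631854]
```

```bash
python3 -m crank '[[0,0,0,0,0,0.2,0],[0,0,0,0,0,0.2,0.3],[0,0,0,0,0,0.2,0.6],[0,0,0,0,0,0.2,1],[0,0,0,0,0,0.2,1],[0,0,0,0,0,0.2,1],[0,0,0,0,0,0.2,1],[0,0,0,0,0,0.2,1]]' 40
python3 - <<'E'
from h import *
st=r.state();print(st["ft_torque"],st["force"],st["ee_pos"],st["gripper_width"])
E
```

```text
time: 11.25
ee_pos: [0.5014, 0.1301, 0.1045]
ee_rot: [-0.027, 1.0, 0.001, 0.0]
force: [0.4, 1.6, 1.2]
gripper_width: 0.0467
[ 0.25722903  0.07018712 -0.02742145] [0.42346809 1.58484699 1.23149307] [0.50141258 0.13013652 0.10449915] 0.046733510201760434
```

```bash
cat > s.py <<'E'
from h import *
st=r.state(); R_=R.from_quat(st["ee_rot"]).as_matrix()
print("psi",np.arctan2(R_[1,0],R_[0,0]),"z",R_[:,2],"tq",np.round(st["ft_torque"],3),"F",np.round(st["force"],1),np.round(st["ee_pos"],4),"j6",st["qpos"][5],"w",st["gripper_width"])
E
python3 s.py
python3 -m crank '[[0,0,0.12,0,0,0.01,1],[0,0,0.24,0,0,0.015,1],[0,0,0.36,0,0,0.02,1],[0,0,0.48,0,0,0.03,1],[0,0,0.60,0,0,0.04,1],[0,0,0.72,0,0,0.05,1],[0,0,0.84,0,0,0.055,1],[0,0,0.96,0,0,0.06,1]]' 40
python3 s.py
```

```text
psi -3.0880683727228933 z [ 1.82373687e-04  1.19512251e-03 -9.99999269e-01] tq [ 0.257  0.07  -0.027] F [0.4 1.6 1.2] [0.5014 0.1301 0.1045] j6 -1.601190660525399 w 0.046733510201760434
time: 12.05
ee_pos: [0.5016, 0.1305, 0.1039]
ee_rot: [0.44, 0.898, 0.001, -0.0]
force: [1.7, 2.8, -0.0]
gripper_width: 0.0469
psi 2.2305579216936358 z [ 6.16403773e-04  1.73693022e-03 -9.99998302e-01] tq [ 0.372 -0.164  0.132] F [ 1.7  2.8 -0. ] [0.5016 0.1305 0.1039] j6 -0.6364876823171047 w 0.04694713263308658
```

```bash
python3 -m crank '[[0,0,0.12,0,0,0.01,1],[0,0,0.24,0,0,0.015,1],[0,0,0.36,0,0,0.02,1],[0,0,0.48,0,0,0.03,1],[0,0,0.60,0,0,0.04,1],[0,0,0.72,0,0,0.05,1],[0,0,0.84,0,0,0.055,1],[0,0,0.96,0,0,0.06,1]]' 40
python3 s.py
python3 - <<'E'
from ov import *
draw("wrist",eyes.camera("wrist"),[],(0,0,560,420),1.4,"pics/w7.png",r.state())
E
```

```text
time: 12.85
ee_pos: [0.502, 0.1306, 0.1033]
ee_rot: [0.806, 0.592, 0.001, -0.0]
force: [3.2, 1.0, -1.7]
gripper_width: 0.0471
psi 1.2659747385533893 z [ 0.00168527  0.00183206 -0.9999969 ] tq [ 0.094 -0.206  0.177] F [ 3.2  1.  -1.7] [0.502  0.1306 0.1033] j6 0.32821967304080063 w 0.047073597069125124
```

View pics/w7.png

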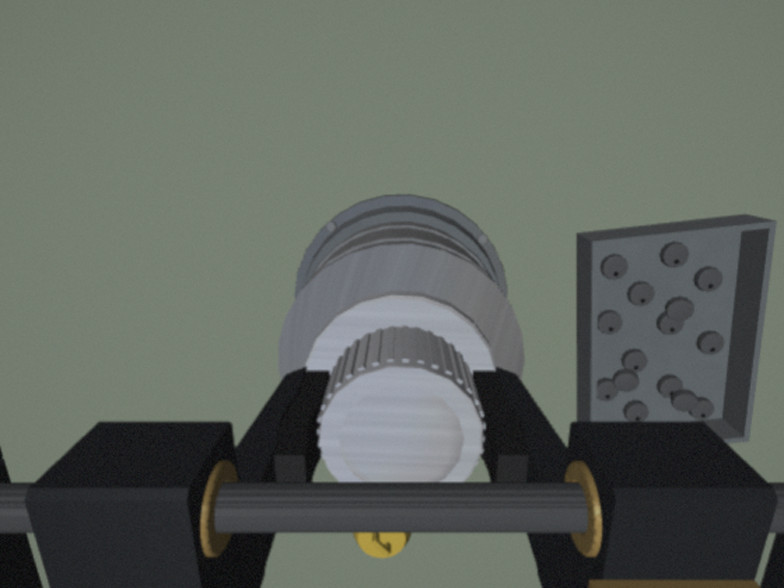

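```bash
python3 -m crank '[[0,0,0.12,-0.03,-0.03,0.01,1],[0,0,0.24,-0.03,-0.03,0.015,1],[0,0,0.36,-0.03,-0.03,0.02,1],[0,0,0.48,-0.03,-0.03,0.03,1],[0,0,0.60,-0.03,-0.03,0.04,1],[0,0,0.72,-0.03,-0.03,0.05,1],[0,0,0.84,-0.03,-0.03,0.055,1],[0,0,0.96,-0.03,-0.03,0.06,1]]' 40
python3 s.py
python3 -m crank '[[0,0,0.1,0,0,0.005,1],[0,0,0.2,0,0,0.01,1],[0,0,0.3,0,0,0.015,1],[0,0,0.4,0,0,0.02,1]]' 40
python3 s.py
```

```text
time: 13.7
ee_pos: [0.5023, 0.1303, 0.1027]
ee_rot: [0.989, 0.148, 0.002, -0.001]
force: [3.5, 0.3, -3.1]
gripper_width: 0.0474
psi 0.2978238432922298 z [ 0.00314128  0.001633   -0.99999373] tq [ 0.018 -0.361  0.103] F [ 3.5  0.3 -3.1] [0.5023 0.1303 0.1027] j6 1.2959356117351069 w 0.047415145168948895
time: 14.1
ee_pos: [0.5024, 0.1301, 0.1024]
ee_rot: [0.999, -0.052, 0.002, -0.001]
force: [0.3, -1.1, -0.9]
gripper_width: 0.0472
psi -0.10350375564095718 z [ 0.00329063  0.00119404 -0.99999387] tq [-0.101  0.031  0.118] F [ 0.3 -1.1 -0.9] [0.5024 0.1301 0.1024] j6 1.6974243447441908 w 0.047193495014101125
```

```bash
for i in 1; do python3 -m crank '[[0,0,0.05,0,0,0.003,1],[0,0,0.1,0,0,0.006,1],[0,0,0.15,0,0,0.009,1],[0,0,0.15,0,0,0.009,1]]' 40;python3 s.py; done
python3 -m crank '[[0,0,0.03,0,0,0.003,1],[0,0,0.06,0,0,0.003,1],[0,0,0.06,0,0,0.003,1]]' 40;python3 s.py
python3 -m crank '[[0,0,0.03,0,0,0.003,1],[0,0,0.06,0,0,0.003,1],[0,0,0.06,0,0,0.003,1]]' 40;python3 s.py
```

```text
time: 14.5
ee_pos: [0.5024, 0.1301, 0.1023]
ee_rot: [0.992, -0.126, 0.002, -0.001]
force: [1.7, -0.8, 0.6]
gripper_width: 0.0472
psi -0.2519623967975841 z [ 0.00324717  0.00103007 -0.9999942 ] tq [-0.016  0.178 -0.07 ] F [ 1.7 -0.8  0.6] [0.5024 0.1301 0.1023] j6 1.8459429637488756 w 0.04716898065247537
time: 14.8
ee_pos: [0.5024, 0.13, 0.1023]
ee_rot: [0.988, -0.156, 0.002, -0.001]
force: [-0.8, 0.2, 0.1]
gripper_width: 0.047
psi -0.3125602079969819 z [ 3.19938635e-03  9.33890990e-04 -9.99994446e-01] tq [ 0.051  0.162 -0.042] F [-0.8  0.2  0.1] [0.5024 0.13   0.1023] j6 1.9065138001990476 w 0.04701643761695146
time: 15.1
ee_pos: [0.5023, 0.13, 0.1022]
ee_rot: [0.983, -0.184, 0.002, -0.0]
force: [0.4, 0.1, -0.5]
gripper_width: 0.0469
psi -0.3707131790703845 z [ 3.21295583e-03  3.24842738e-04 -9.99994786e-01] tq [-0.01   0.072  1.296] F [ 0.4  0.1 -0.5] [0.5023 0.13   0.1022] j6 1.965357317771109 w 0.046858333674365295
```

```bash
python3 -m crank '[[0,0,0.02,0,0,0,1],[0,0,0.02,0,0,0,1]]' 40;python3 s.py
python3 - <<'E'
from ov import *
draw("scene",eyes.camera("scene"),[],(200,160,360,270),5,"pics/s7.png",r.state())
draw("top",eyes.camera("top"),[],(180,200,320,305),5.7,"pics/t7.png",r.state())
E
```

```text
time: 15.3
ee_pos: [0.5019, 0.1301, 0.1022]
ee_rot: [0.981, -0.194, 0.001, -0.0]
force: [-1.6, 0.6, 2.3]
gripper_width: 0.0471
psi -0.39013610221887673 z [ 2.39025894e-03  1.61231394e-04 -9.99997130e-01] tq [0.154 0.533 1.242] F [-1.6  0.6  2.3] [0.5019 0.1301 0.1022] j6 1.985299955143515 w 0.047089146619264104
```

View pics/s7.png

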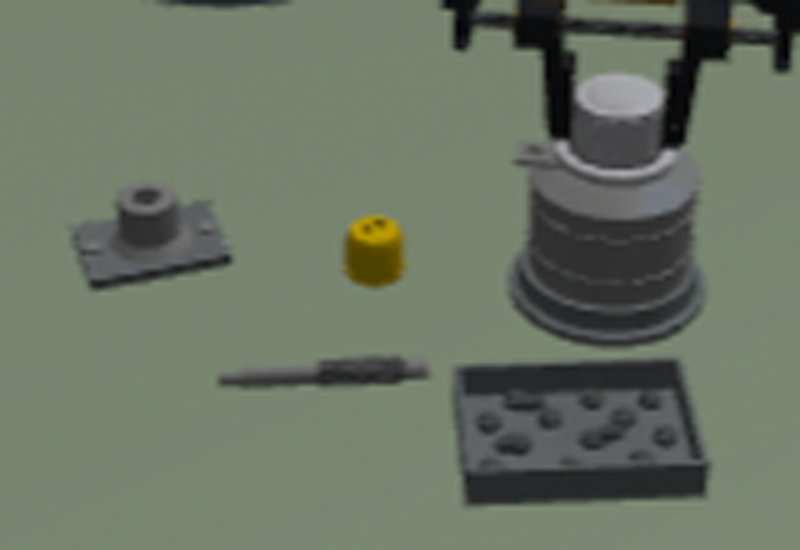

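View pics/t7.png

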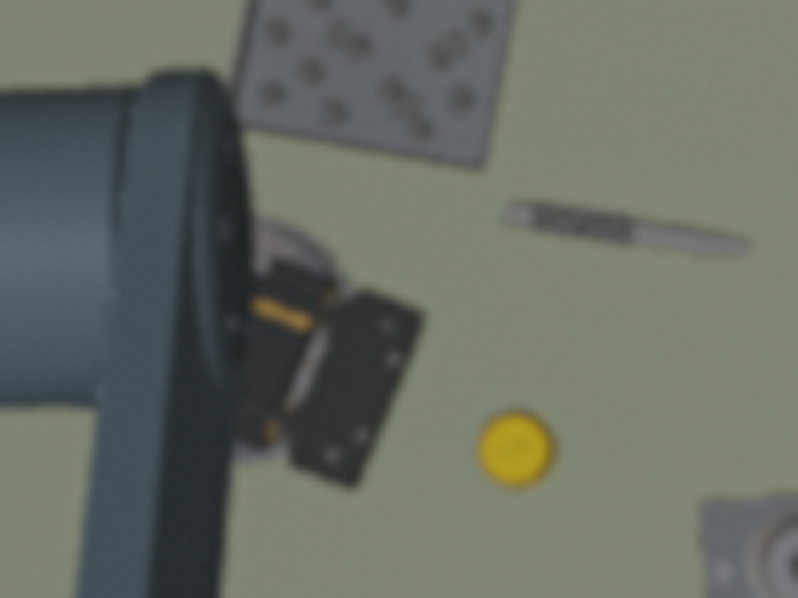

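```bash
for a in 1 2 3 4; do :; done
python3 -m crank '[[0,0,-0.01,0,0,0,1],[0,0,-0.01,0,0,0,1]]' 40|head -1;python3 s.py
python3 -m crank '[[0,0,-0.01,0,0,0,1],[0,0,-0.01,0,0,0,1]]' 40|head -1;python3 s.py
python3 -m crank '[[0,0,-0.01,0,0,0,1],[0,0,-0.01,0,0,0,1]]' 40|head -1;python3 s.py
```

```text
time: 15.6
psi -0.37995927437781596 z [ 2.41295881e-03  4.55678540e-04 -9.99996985e-01] tq [0.155 0.487 0.805] F [-2.   1.9  2. ] [0.5019 0.1301 0.1023] j6 1.9747148328421265 w 0.04702191593435009
time: 15.8
psi -0.3703898437393187 z [ 2.28267711e-03  7.75939213e-04 -9.99997094e-01] tq [0.146 0.491 0.519] F [-2.2  1.2  1.8] [0.5019 0.1301 0.1022] j6 1.9648175825226932 w 0.046881714652943565
time: 16.0
psi -0.3610521850009164 z [ 0.00215585  0.00112396 -0.99999704] tq [0.14  0.541 0.166] F [-1.2  0.7  2.1] [0.5019 0.1301 0.1022] j6 1.9550752371502855 w 0.04718578185188976
```

```bash
python3 -m crank '[[0,0,-0.12,0,0,-0.01,1],[0,0,-0.24,0,0,-0.015,1],[0,0,-0.36,0,0,-0.02,1],[0,0,-0.48,0,0,-0.03,1],[0,0,-0.60,0,0,-0.04,1],[0,0,-0.72,0,0,-0.05,1],[0,0,-0.84,0,0,-0.055,1],[0,0,-0.9,0,0,-0.06,1]]' 40
python3 s.py
```

```text
time: 16.8
ee_pos: [0.5019, 0.1301, 0.1028]
ee_rot: [0.964, 0.268, 0.001, -0.0]
force: [-1.7, 0.7, 2.5]
gripper_width: 0.0472
psi 0.5416352538346217 z [ 0.00219252  0.00156886 -0.99999637] tq [ 0.08   0.406 -0.076] F [-1.7  0.7  2.5] [0.5019 0.1301 0.1028] j6 1.051855495996187 w 0.047180069499133274
```

Remaining: 1.2195 − 0.5416 = 0.678.

```bash
python3 -m crank '[[0,0,-0.12,0,0,-0.01,1],[0,0,-0.24,0,0,-0.015,1],[0,0,-0.36,0,0,-0.02,1],[0,0,-0.48,0,0,-0.03,1],[0,0,-0.60,0,0,-0.04,1],[0,0,-0.678,0,0,-0.043,1],[0,0,-0.678,0,0,-0.043,1],[0,0,-0.678,0,0,-0.043,1]]' 40
python3 s.py
python3 - <<'E'
from ov import *
st=r.state()
draw("scene",eyes.camera("scene"),[],(280,150,360,210),10,"pics/s8.png",st)
draw("wrist",eyes.camera("wrist"),[],(0,0,560,420),1.4,"pics/w8.png",st)
E
```

```text
time: 17.6
ee_pos: [0.502, 0.1302, 0.1033]
ee_rot: [0.82, 0.572, 0.001, -0.0]
force: [-1.8, 1.0, 3.4]
gripper_width: 0.0472
psi 1.2171078900783094 z [ 0.00219755  0.00176894 -0.99999602] tq [0.093 0.428 0.072] F [-1.8  1.   3.4] [0.502  0.1302 0.1033] j6 0.3761955227388969 w 0.047218380720029055
```

View pics/s8.png

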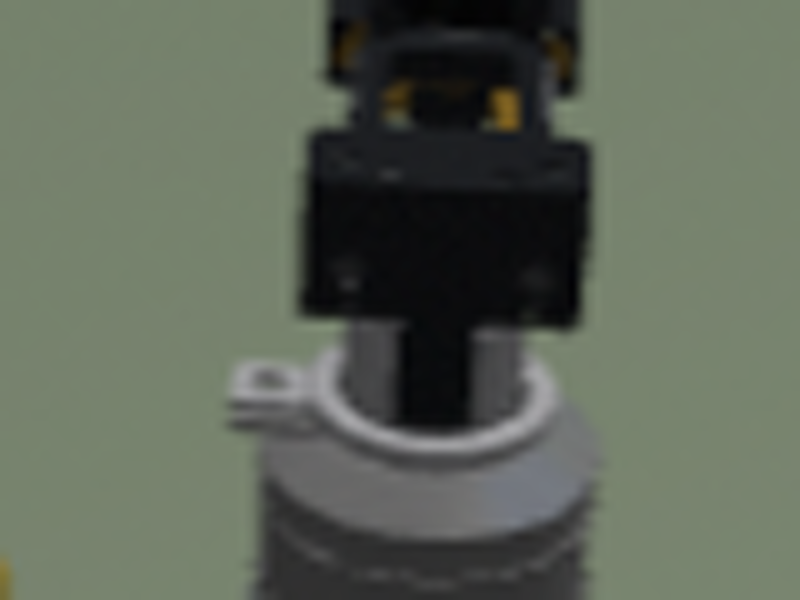

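View pics/w8.png

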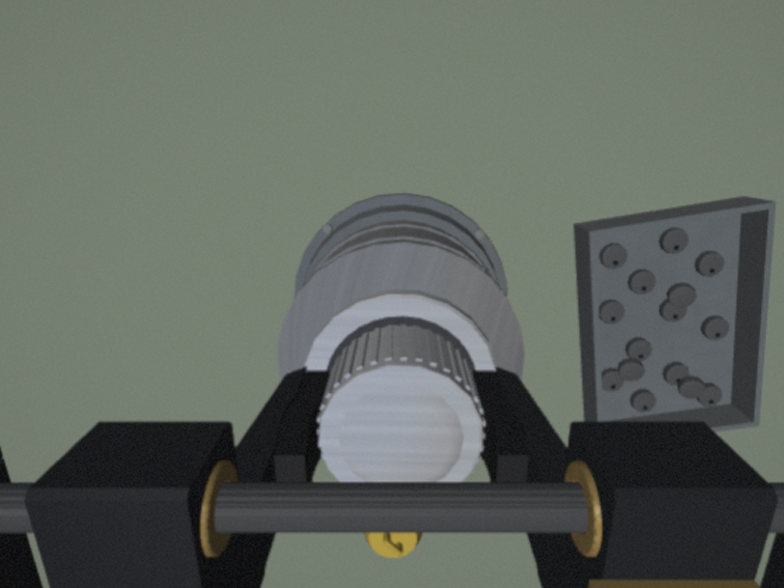

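```bash
python3 - <<'E'
from ov import *
for th in (-117,-112.1,-107):
    a=np.radians(th)
    P=[[.5015+.044*np.cos(a),.130+.044*np.sin(a),z] for z in(.094,.088)]
    print(th,(proj("scene",P)-[280,150]+.5)*10)
im=eyes.camera("scene"); mid=(.451,.007)
draw("scene",im,[circ(*mid,.017,0),circ(*mid,.017,.022)],(200,160,360,270),5,"pics/s9.png")
E
python3 s.py
```

```text
-117 [[269.31717651 377.71546166]
 [268.63478056 396.2713233 ]]
-112.1 [[267.48799605 384.81574309]
 [266.80941635 403.40159328]]
-107 [[266.82074278 392.33662119]
 [266.14218141 410.95419108]]
psi 1.2182002215068313 z [ 0.00215873  0.00166219 -0.99999629] tq [0.114 0.404 0.052] F [-1.7  1.2  2.8] [0.5019 0.1302 0.1033] j6 0.37523979487111936 w 0.04718564619870876
```

View pics/s9.png

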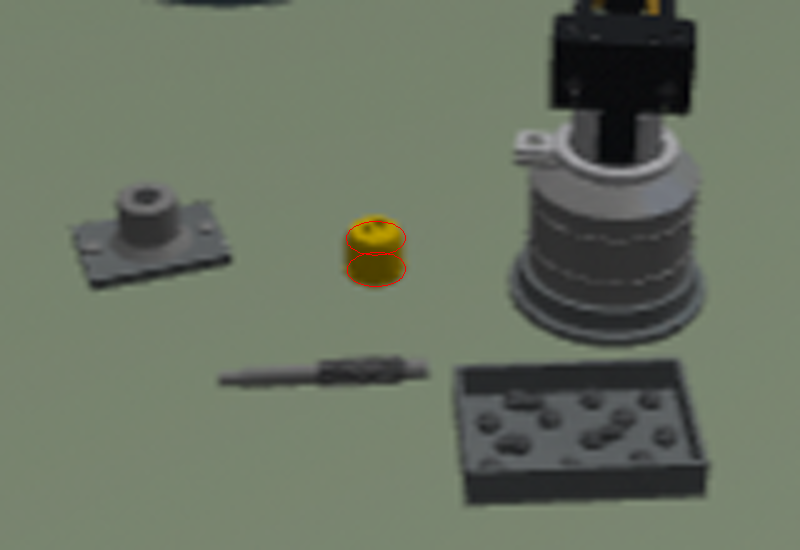

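```bash
python3 - <<'E'
from h import *
print(r.state()["time"],r.finish_job())
E
```

```text
the job is handed in; nothing more can be done
17.75 None
```

The job is handed in at 17.75 s. The seal cap is placed and released, and the lid is at its quarter-turn setting, still gripped at 40 N.

- **Seal cap:** I took the yellow cap nearest the base and stood it upright at about (0.4515, 0.007). That is within about 1 mm of the measured midpoint between canister and anvil. The wrist picture after release showed it upright and in line with both, and the last scene picture still showed it there.
- **Lid down:** I turned it clockwise about 3.6 rad to the hard stop, where the torque jumped from about 0.1 to 1.3 N m. The fingers slipped a little there, so I took the zero from where the torque fell back to nothing.
- **Quarter turn back:** I turned it back 1.571 rad from that zero. The scene picture showed the lid's ear stacked over the canister's ear.
- **Limits of the check:** The wrist camera could not see the ears in this grip, so the alignment rests on that torque zero and the scene picture. The picture only resolves about ±4°: the lid's hole showed about 0.7 px from where I predicted, much the same offset as the cap showed in that picture.
- **Everything else:** I saw no contact with anything else on the desk, but did not measure the other things again at the end.

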